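Put the blue cup back in its own bay and latch the cup case

TASK

The slate-blue cup has drained on the mat: put it back, mouth down, in its own bay of the cup case, the one with the matching slate-blue label, and push it fully home. Then shut the case's lid, flip the wire loop of its toggle latch forward so that it hangs under the keeper hook on the case, and press the lever down flat so that the latch pulls the lid tight. Do not knock the cup over, and leave the other cups and the tea light where they are.

Things in the scene. Friction and masses are not known exactly. Their poses are not given: they have to be found in the camera images.
- blue_cup_mid (a point): Centre (half-way up) of the slate-blue ceramic cup, about 45 g, 46 mm high, standing mouth down: 54 mm across at the bottom, tapering to 35 mm at the top. Site z is up. It starts on a dark ribbed draining mat (fixed, 206 x 80 x 3 mm) in a row of three with the sand cup and the tea light, in any order, 65 mm apart: fingers fit only on the two sides across the row.
- bay_blue: The bay with slate-blue labels (card on the ramp, floor liner, tag on the back wall), any of the four. Origin: centre of its floor, 3 mm above the table; +x into the case, z up. 60 mm wide; side walls 43 mm high start 28 mm before the origin; back wall 31 mm behind it. Open in front: a ramp rises 3 mm from 65 to 35 mm before the origin, so a cup standing there slides straight in.
- cup_case: Grey case with four bays side by side, 282 mm wide, fixed. Origin on the table under the middle of the closed lid's front; +x into the case (away from the robot), +y left along the front. Bay centres at x = 35, y = -105, -40, 40, 105 mm. Floor 3 mm thick from x = 0 to 104 mm, ramp from x = -30 to 0, walls up to 50 mm. The green-labelled bay is empty and stays so.
- case_lid (a joint): White lid, rad: 0 shut and tight, grows as it opens, stop 1.75. Hinge along y at x = 102, z = 53.5 mm of the case frame. It stays up above about 1.4; pressed forward and down to below 1.1 it sinks shut by itself within about 1 s, and then rests on its rubber seal at about 0.02, not yet tight. The front plate would strike a cup that sticks out of its bay.
- lid_front (a point): Middle of the lid's front top edge. The lid is an L: a flat panel, 4 mm thick and 288 mm wide, reaches 104 mm from the hinge to this edge (top at 55.5 mm when shut); a front plate, 4 mm thick, runs 44 mm from the edge square to the panel (down when shut, towards the robot like a canopy when open), with a 28 mm gap in the middle for the keeper.
- latch_lever (a joint): Steel lever of the toggle latch in the middle of the lid's front edge, rad: 0 pressed down flat on the lid, pointing to the hinge; grows as it swings up and over to the front; stop 2.3. Plate 24 mm wide, 2.5 mm thick, 43 mm long from the pivot. It stays where left (friction 0.03 N m); pressing it down takes up to about 5 N at its end, then it snaps over centre.
- lever_pivot (a point): Lever's pivot, axis along y, on the lid: with the lid shut at x = -1, y = 0, z = 64 mm of the case frame. The loop's pin on the lever is 12 mm from the pivot, turned 65 degrees further open than the lever: above the pivot with the lever flat, in front of it with the lever open.
- latch_loop (a joint): Swing of the latch's wire loop on the lever, rad, relative to the lever: 0 when latched. It starts near -5.5 (its stop): folded up, leaning back about 25 degrees from upright towards the hinge. Pushed forward past upright it drops by itself and hangs from the lever's pin, its bar behind and below the keeper's lip; the lever then lifts it into the keeper.
- loop_bar (a point): Middle of the loop's free bar: 4 mm steel wire, 68 mm long along y, 47.5 mm from the loop's pin. Two side wires join its ends to the pin, passing either side of the lever.
- keeper (a point): Where the bar sits when hooked: about 6 mm before the case's front, 28 mm above the table, under the keeper. The keeper is a steel hook 16 mm wide that sticks out 24 mm from the middle of the front, top at 36 mm, with a lip turned down to 26 mm at its outer end.
- sand_cup_mid (a point): Centre of the sand-coloured cup, 42 mm high, 53 mm across, mouth up, on the mat; leave it there.
- tea_light_mid (a point): Centre of the tea light, 38 mm across, 15 mm high, on the mat; leave it there.
- terracotta_cup_mid (a point): Centre of the terracotta cup, 42 mm high, 52 mm across, mouth down in its own bay; leave it there.
- cream_cup_mid (a point): Centre of the cream cup, 42 mm high, 55 mm across, mouth down in its own bay; leave it there.
Mind the look-alikes: they are no part of the job. Leave any pink look-alike of the part that bears blue_cup_mid alone.

How it is judged:
By the outcome, as a careful person would: the job done as asked, in the order asked, and still so for the second after the job is handed in, with the robot touching nothing.
It also fails if it takes over 61 s, if anything falls off the work surface, if the arm or the gripper's body presses on something with over 40 N, if the wrist force passes 120 N, or if a joint passes its speed limit or range.

ROBOT

A 6-joint arm with a two-finger parallel gripper is mounted at the origin on the work surface; the furniture and walls round the work are solid. World frame = base frame: x ahead of the robot, y to its left, z up, the work surface at z = 0. Lengths are in mm, angles in rad, forces in N, time in s.
With the tool pointing down it reaches from about 425 to 1125 mm from the base axis. Payload 14.9 kg.
Tool frame: the origin (TCP) lies where the fingers leave the gripper's body, on its centre line; the fingertips stand 78 mm ahead of it and the grasp point (between the pads) lies 60 mm ahead of it; z points along the fingers, y is the line along which they close (so a half turn about z gives the same grasp; the last joint's range is limited). The gripper opens to 91 mm and grips with 3 to 60 N. Pads are 32 mm wide; open, the fingers measure 118 mm over their backs; the gripper's body (76 mm by 178 mm) begins 60 mm behind the grasp point.
Start: joints at [-1.186, 0.379, 1.734, -0, 1.028, -0.033], TCP at [284.023, -639.804, 292.232] pointing down, gripper open.
Joint ranges: [-2.77, 2.77], [-0.74, 2.19], [0, 2.66], [-1.06, 4.2], [0.31, 2.87], [-3.08, 3.08]. Speed limits (rad/s): [1.89, 1.89, 2.39, 3.14, 3.14, 3.14].

INTERFACE

Orientations are given as a unit quaternion [w, x, y, z].
In Python, from bench import env, jaws, inverse_kinematics, eyes gives the robot as it stands. The module is installed in compiled form; this text tells all that it offers. Calls block until the motion is done:
- env.move_to(position, orientation): joint-space move of the TCP to a pose.
- env.line_to(position, frame=None, speed=150): straight line of the TCP; frame=None keeps the orientation; speed is the mean speed in mm/s.
- env.set_joints(angles): joint-space move.
- jaws.set_gripper(opening): opening from 0.0 (shut) to 1.0 (fully open); the grip force is fixed at half the most; returns when the fingers have stopped.
- env.pause(seconds).
- inverse_kinematics(position, orientation): joint angles nearest the present ones, or None.
- eyes.snapshot(name): name is "side" or "top"; returns the picture (420x560x3 uint8, blue, green, red); there is no depth.
- eyes.camera_params(name): a dict with "camera_matrix" (3x3 intrinsics, pixels), "k1" (the pictures are not rectified: a ray, as slopes to the right and down, at radius r is drawn at 1 + k1 r^2 times it, then the intrinsics apply), "position" and "orientation" of the camera in the world. Camera axes: x right, y down, z forward; pixel columns grow to the right and rows downward; lengths in mm; the calibration is good to about 2 mm. A picture is of the moment at which its call begins. camera_params takes no time and is no camera call.
A pose or a line that the arm cannot do raises env.Unreachable and nothing moves.
- env.job_done(): hands the job in; it is judged then, once.
Readings, each from a call of its own:
- env.get_clock(): time.
- env.get_q(): joint angles.
- env.get_joint_velocities(): joint speeds.
- env.get_joint_torque(): joint torques, N m.
- env.get_tcp_pos(): TCP position.
- env.get_eef_rot(): TCP orientation.
- env.get_ft_force(): force on the tool from outside, world axes, zero at the start.
- env.get_ft_torque(): the same for the moment, N m.
- env.get_width(): opening from 0.0 (shut) to 1.0 (fully open).
- env.get_grasp_force(): force on a finger pad.
Only numpy, scipy, OpenCV 4.12 (cv2) and the standard library are available. Lean on these libraries where they do the work, as an engineer would, in place of code of your own. Each camera call takes 0.05 s, during which the arm holds its last target. There are 200 camera calls.

## Working session

There is one attempt and no reset: what is moved stays moved. The work goes in short steps, each a Python script; the robot and the scene stay as the last script left them, time stands still between calls to the robot, and variables do not carry over. Pictures are saved under pics/ and viewed, at most 10 in all, crops included, and the job is handed in when it is done.

```bash
mkdir -p pics; cat > h.py <<'E'
import numpy as np, cv2
from bench import env, jaws, inverse_kinematics, eyes
from scipy.spatial.transform import Rotation as R
def rot(q): return R.from_quat([q[1],q[2],q[3],q[0]])
def quat(r):
    x,y,z,w=r.as_quat(); return [w,x,y,z]
def ray(name,u,v):
    p=eyes.camera_params(name);K=np.array(p["camera_matrix"])
    d=cv2.undistortPoints(np.array([[[u,v]]],float),K,np.array([p["k1"],0,0,0,0.]))[0,0]
    return np.array(p["position"],float),rot(p["orientation"]).apply([d[0],d[1],1])
def onplane(name,u,v,z):
    o,d=ray(name,u,v); return o+d*(z-o[2])/d[2]
def tri(uv1,uv2):
    a,d=ray("top",*uv1);b,e=ray("side",*uv2)
    s=np.linalg.lstsq(np.c_[d,-e],b-a,rcond=None)[0]
    return (a+d*s[0]+b+e*s[1])/2, np.linalg.norm(a+d*s[0]-b-e*s[1])
def proj(name,P):
    p=eyes.camera_params(name);K=np.array(p["camera_matrix"])
    c=rot(p["orientation"]).inv().apply(np.array(P,float)-np.array(p["position"]))
    x=c[:2]/c[2]; x=x*(1+p["k1"]*(x@x)); return K[:2,:2]@x+K[:2,2]
E
python3 - <<'E'
from h import *
for n in("top","side"):
    im=eyes.snapshot(n); cv2.imwrite(f"pics/{n}0.png",im); p=eyes.camera_params(n); print(n,p)
print(env.get_clock(), env.get_eef_rot(), env.get_tcp_pos(), env.get_ft_force())
E
```

```text
top {'camera_matrix': array([[506.53762117,   0.        , 277.78927241],
       [  0.        , 506.53762117, 211.85181525],
       [  0.        ,   0.        ,   1.        ]]), 'k1': 0.009601058772093794, 'position': array([435.64787907,  84.71596274, 980.67469546]), 'orientation': array([ 0.02637748, -0.70566005,  0.70725124, -0.0338202 ])}
side {'camera_matrix': array([[511.01653812,   0.        , 272.63433454],
       [  0.        , 511.01653812, 206.05748753],
       [  0.        ,   0.        ,   1.        ]]), 'k1': -0.09244408642196315, 'position': array([ 377.0188401 , -497.40246821,  890.40010753]), 'orientation': array([-0.30301551,  0.94155906, -0.14149755,  0.04033084])}
0.1 [-4.61464057e-04  9.78263268e-01  2.07366241e-01 -8.55402797e-05] [ 283.90173459 -639.54919164  291.67210714] [0.0449922  0.13643112 0.31675969]
```

View pics/top0.png

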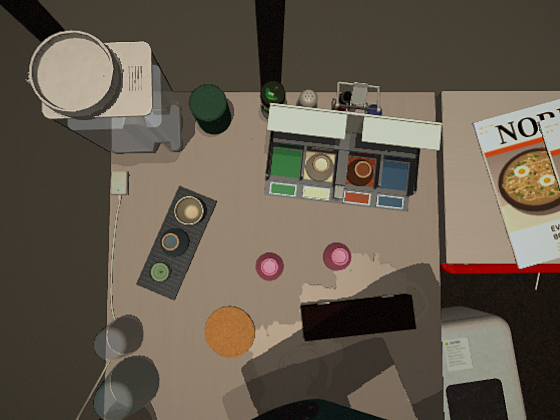

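View pics/side0.png

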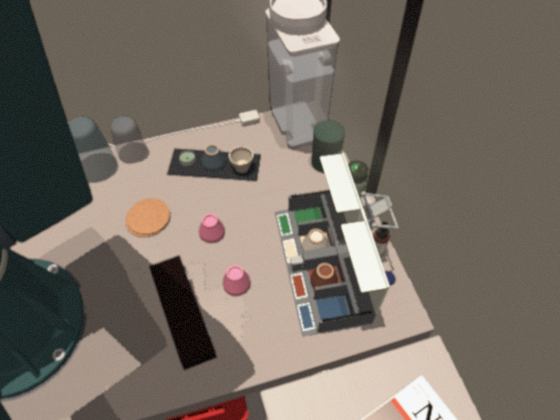

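Top view: candidates for the cup are slate-blue (174,241), pink (269,266) and pink (337,256). The slate-blue one on the mat, between the sand cup (189,210) and the tea light (160,272), fits; the pinks are look-alikes. The blue bay is the rightmost: floor (395,175), card (391,201). I'll confirm this in one enlarged crop and measure.

```bash
cat > m.py <<'E'
from h import *
T=cv2.imread("pics/top0.png");S=cv2.imread("pics/side0.png")
a=cv2.resize(T[180:305,130:225],None,fx=4,fy=4,interpolation=cv2.INTER_CUBIC)
b=cv2.resize(T[90:215,255:350+95],None,fx=2.2,fy=2.2,interpolation=cv2.INTER_CUBIC)
c=np.zeros((500,800,3),np.uint8);c[:a.shape[0],:380]=a;c[:b.shape[0],382:800]=b[:,:418]
d=cv2.resize(S[140:190,160:270],None,fx=3.7,fy=3.7,interpolation=cv2.INTER_CUBIC);c[290:290+d.shape[0],385:385+d.shape[1]]=d
cv2.imwrite("pics/crop1.png",c)
H=cv2.cvtColor(T,cv2.COLOR_BGR2HSV)
for (u,v) in[(283,189),(318,192),(356,198),(391,201),(395,175),(171,241),(171,250),(159,243)]: print((u,v),H[v,u],onplane("top",u,v,1.5).round(0))
Hs=cv2.cvtColor(S,cv2.COLOR_BGR2HSV)
for n,I in(("top",H),("side",Hs)):
  m=cv2.inRange(I,(98,70,40),(116,255,255))
  for i,(st) in enumerate(zip(*cv2.connectedComponentsWithStats(m)[2:])):
    if st[0][4]>25 : print(n,st[0],st[1].round(1))
E
python3 m.py
```

```text
(283, 189) [ 61 109 133] [564.  64.   2.]
(318, 192) [ 33  56 201] [558.  -4.   2.]
(356, 198) [  8 179 154] [546. -78.   2.]
(391, 201) [ 99  85 102] [ 540. -146.    2.]
(395, 175) [101  97  92] [ 591. -155.    2.]
(171, 241) [ 83  33 100] [463. 280.   2.]
(171, 250) [ 15 109 119] [446. 280.   2.]
(159, 243) [20 13 61] [459. 303.   2.]
top [     0      0    560    420 234338] [279.1 209.6]
top [379 161  29  29 651] [394.1 175.4]
top [379 197  23  10 181] [389.9 201.5]
side [     0      0    560    420 234367] [279.6 209.2]
side [317 296  30  23 503] [331.8 307.4]
side [301 307  10  20 124] [305.6 316.3]
```

View pics/crop1.png

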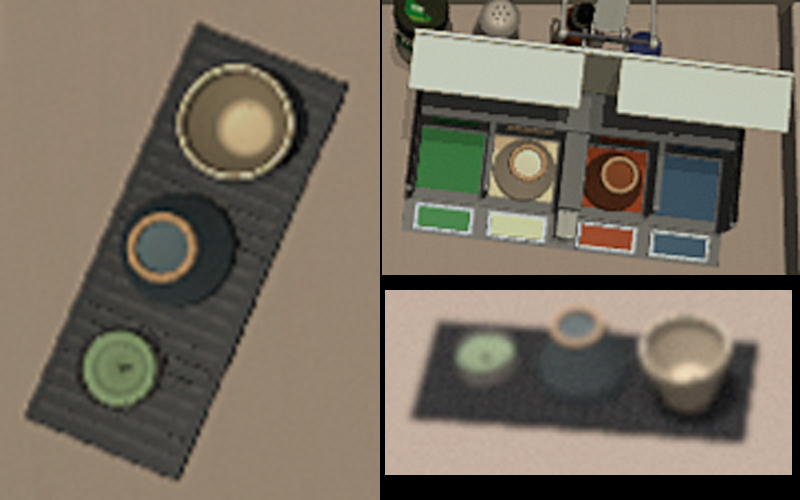

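The crop confirms it: slate-blue cup mouth down with its copper foot ring at about (170,242), and blue-labelled bay rightmost. Next come the case pose, mat direction and cup position.

```bash
cat > m2.py <<'E'
from h import *
T=cv2.imread("pics/top0.png");S=cv2.imread("pics/side0.png")
ct=lambda x,y:(130+(x+.5)/4-.5,180+(y+.5)/4-.5)
ck=lambda x,y:(255+(x-382+.5)/2.2-.5,90+(y+.5)/2.2-.5)
def cards(I,boxes):
    H=cv2.cvtColor(I,cv2.COLOR_BGR2HSV);out=[]
    for (u,v),lo,hi in boxes:
        m=cv2.inRange(H,lo,hi);n,l,st,c=cv2.connectedComponentsWithStats(m)
        i=l[v,u]; r=cv2.minAreaRect(np.argwhere(l==i)[:,::-1].astype(np.float32)); out.append(r[0] if i else None); print(st[i],c[i].round(1),np.round(r[0],1))
    return out
L=[((50,60,60),(75,255,255)),((22,40,140),(45,120,255)),((0,120,90),(15,255,255)),((95,60,60),(116,255,255))]
tp=cards(T,[((283,189),*L[0]),((318,192),*L[1]),((356,198),*L[2]),((391,201),*L[3])])
sd=cards(S,[((285,224),*L[0]),((291,251),*L[1]),((299,287),*L[2]),((306,317),*L[3])])
ys=np.array([105,40,-40,-105])
for n,q in(("top",tp),("side",sd)):
    P=np.array([onplane(n,*p,1.5)[:2] for p in q]); A=np.polyfit(ys,P,1)
    print(n,P.round(1).tolist(),"dir",A[0],"len",np.hypot(*A[0]),"ang",np.degrees(np.arctan2(-A[0][0],A[0][1])),"c",A[1])
fl,fr=[onplane("top",*ck(*p),0)[:2] for p in((403,230),(718,265))]
print("ramp front",fl,fr,np.hypot(*(fl-fr)),(fl+fr)/2)
M=[onplane("top",*ct(*p),3)[:2] for p in((200,22),(348,86),(180,480),(27,416))]
print("mat",np.round(M,1).tolist(),np.mean(M,0),[np.hypot(*(M[i]-M[(i+1)%4])) for i in range(4)])
print("cup top",onplane("top",*ct(161,247),49),tri(ct(161,247),(160+(578.5-385)/3.7-.5,140+(327.5-290)/3.7-.5)))
print("cup bottom",onplane("top",*ct(181,250),3))
print("sand",onplane("top",*ct(237,122),45),"tea",onplane("top",*ct(119,369),18))
lid=[onplane("top",*ck(*p),55) for p in((410,88),(790,130))]; print(lid)
# lid front edge: triangulate via front/back edges
E
python3 m2.py
```

```text
[271 184  24  11 200] [282.7 188.9] [282.6 188.8]
[304 188  24  11 208] [315.8 192.9] [315.8 192.8]
[345 192  24  12 195] [356.5 197.5] [356.6 197.6]
[379 197  23  10 185] [389.9 201.5] [389.9 201.5]
[280 216  10  17 109] [284.1 224.1] [284. 224.]
[     0      0    560    420 235096] [279.5 209.5] [279.5 209.5]
[294 276  10  20 135] [298.5 285.5] [298.4 285.4]
[301 306  11  21 140] [305.6 316.3] [305.4 316.3]
top [[564.2, 64.7], [556.2, 0.2], [546.9, -79.2], [539.1, -144.2]] dir [0.11927198 0.9945141 ] len 1.0016407080352974 ang -6.8388141362413215 c [551.59288624 -39.60606008]Traceback (most recent call last):
  File "m2.py", line 16, in <module>
    P=np.array([onplane(n,*p,1.5)[:2] for p in q]); A=np.polyfit(ys,P,1)
                ~~~~~~~^^^^^^^^^^
TypeError: Value after * must be an iterable, not NoneType
```

```bash
sed -i 's/P=np.array(\[onplane(n,\*p,1.5)\[:2\] for p in q\]); A=np.polyfit(ys,P,1)/k=[i for i in range(4) if q[i] is not None];P=np.array([onplane(n,*q[i],1.5)[:2] for i in k]); A=np.polyfit(ys[k],P,1)/' m2.py; python3 m2.py | tail -n +9
```

```text
top [[564.2, 64.7], [556.2, 0.2], [546.9, -79.2], [539.1, -144.2]] dir [0.11927198 0.9945141 ] len 1.0016407080352974 ang -6.8388141362413215 c [551.59288624 -39.60606008]
side [[563.0, 62.8], [546.4, -80.9], [538.7, -145.4]] dir [0.11564154 0.99129203] len 0.9980144567405871 ang -6.653900873178161 c [550.92598203 -41.26902527]
ramp front [553.77730755 100.51496135] [ 522.16272307 -178.30335733] 280.60494789036795 [537.97001531 -38.89419799]
mat [[571.5, 264.7], [540.2, 192.8], [351.8, 271.2], [382.2, 344.3]] [461.41852543 268.25703394] [np.float64(78.47760172633296), np.float64(204.074335744882), np.float64(79.27108796104623), np.float64(205.34169933564826)]
cup top [461.24516225 272.65250727  49.        ] (array([461.38736538, 274.03651858,  42.16160938]), np.float64(0.09181156366937222))
cup bottom [461.04367598 272.32537904   3.        ]
sand [519.01808391 239.29610012  45.        ] tea [404.80886564 297.71029117  18.        ]
[array([667.92438407,  93.65748542,  55.        ]), array([ 631.66132486, -227.21292527,   55.        ])]
```

```bash
cat >> h.py <<'E'
O=np.array([567.,-42.5]);TH=np.radians(-6.77)
ex=np.array([np.cos(TH),np.sin(TH)]);ey=np.array([-ex[1],ex[0]])
def W(x,y,z): return np.r_[O+x*ex+y*ey,z]      # case frame -> world
def down(phi):                                   # tool down, tool y at angle phi (deg)
    c,s=np.cos(np.radians(phi)),np.sin(np.radians(phi))
    return quat(R.from_matrix(np.array([[-s,c,0],[c,s,0],[0,0,-1.]])))
CASE=90+np.degrees(TH); ROW=67.4
def lidpt(th,a,b):  # a along panel from hinge, b above panel mid-plane -> case x,z
    return 102-a*np.cos(th)+b*np.sin(th), 53.5+a*np.sin(th)+b*np.cos(th)
E
python3 - <<'E'
from h import *
ck=lambda x,y:np.round((255+(x-382+.5)/2.2-.5,90+(y+.5)/2.2-.5),1)
print("seen front L,R / back L,R",ck(410,88),ck(790,130),ck(418,31),ck(792,75))
for th in(1.35,1.45,1.55,1.65,1.75):
    o=[]
    for b in(-42,2):
        x,z=lidpt(th,104,b)
        o+=[proj("top",W(x,s*144,z)).round(1).tolist() for s in(1,-1)]
    print(th,o)
for P,phi in(((461,273,84),ROW),((461,273,84),ROW-180),(W(-22,-105,85),CASE),(W(-22,-105,85),CASE-180),(W(-5,-105,90),CASE-180),(W(60,-105,240),CASE-180)):
    q=inverse_kinematics(list(P),down(phi)); print(np.round(P),phi,None if q is None else np.round(q,2))
E
```

```text
seen front L,R / back L,R [267.5 129.7] [440.2 148.8] [271.1 103.8] [441.1 123.8]
1.35 [[265.6, 143.4], [436.7, 163.2], [268.5, 116.8], [440.8, 136.8]]
1.45 [[266.2, 137.0], [438.3, 157.0], [269.2, 110.5], [441.7, 130.5]]
1.55 [[266.9, 130.3], [439.8, 150.4], [269.9, 104.3], [442.4, 124.3]]
1.65 [[267.6, 123.5], [441.2, 143.7], [270.7, 98.3], [442.8, 118.3]]
1.75 [[268.3, 116.6], [442.3, 136.8], [271.4, 92.6], [443.1, 112.5]]
[461 273  84] 67.4 [ 0.49  0.47  2.11 -0.    0.56 -0.69]
[461 273  84] -112.6 [ 0.49  0.47  2.11 -0.    0.56  2.46]
[ 533. -144.   85.] 83.23 [-0.31  0.49  2.08 -0.    0.57 -1.76]
[ 533. -144.   85.] -96.77 [-0.31  0.49  2.08 -0.    0.57  1.38]
[ 550. -146.   90.] -96.77 [-0.3   0.5   2.05 -0.    0.6   1.39]
[ 614. -154.  240.] -96.77 [-0.28  0.34  1.9  -0.    0.9   1.41]
```

The lid stands at about 1.56 rad, and the case pose fits to about 1 px. Now the grasp.

```bash
python3 - <<'E'
from h import *
g=down(ROW)
env.move_to([440,120,270],g)
env.move_to([461,272.5,150],g)
env.line_to([461,272.5,86])
print(env.get_clock(),env.get_ft_force())
jaws.set_gripper(0.0)
print("w",env.get_width()*91,env.get_grasp_force(),env.get_ft_force(),env.get_tcp_pos())
env.line_to([461,272.5,116],speed=100)
print("w",env.get_width()*91,env.get_grasp_force(),env.get_clock(),env.get_ft_force())
T=eyes.snapshot("top");S=eyes.snapshot("side")
c=np.zeros((500,800,3),np.uint8)
c[:,:400]=cv2.resize(T[160:310,110:230],(400,500));c[:,400:]=cv2.resize(S[100:225,150:250],(400,500));cv2.imwrite("pics/g1.png",c)
E
```

```text
4.2083 [ 0.60334489  0.43784145 -1.0689124 ]
w 51.04587967651028 30.03941067494452 [-1.27055451 -0.15272141  3.57868395] [461.05629636 272.55301028  86.08508698]
w 51.31476315778013 29.88736403582152 5.3583 [-0.21549002  0.59665198 -1.30051563]
```

View pics/g1.png

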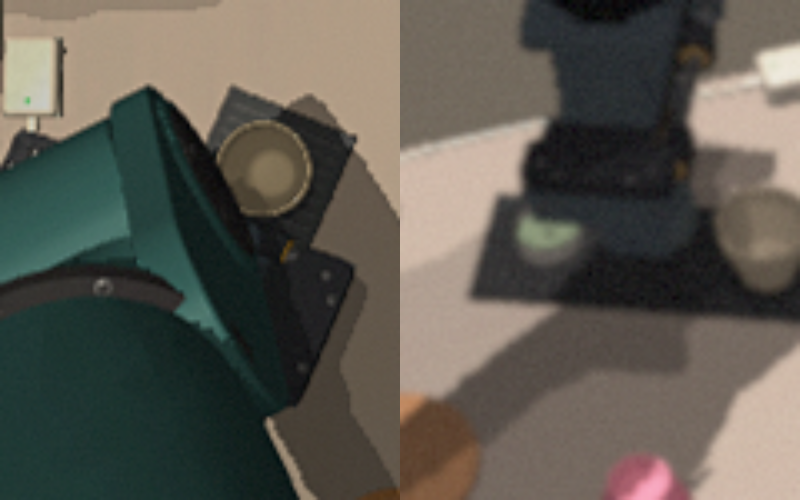

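The cup is held and lifted: in the side half it is between the fingers at (620,200), with the tea light and sand cup undisturbed. Next: carry it, set it down at the ramp, then push it in.

```bash
python3 - <<'E'
from h import *
c=down(CASE)
env.line_to([461,272.5,165],speed=150)
env.line_to(list(W(-24,-105,150)),frame=c,speed=220)
env.line_to(list(W(-24,-105,87)),speed=120)
print("w",env.get_width()*91,env.get_clock(),env.get_ft_force(),env.get_tcp_pos()-W(-24,-105,87))
jaws.set_gripper(0.95)
env.line_to(list(W(-24,-105,145)),speed=200)
env.line_to(list(W(-85,-105,145)),speed=200)
S=eyes.snapshot("side");T=eyes.snapshot("top")
im=np.zeros((500,800,3),np.uint8)
im[:,:400]=cv2.resize(T[110:230,340:436],(400,500));im[:,400:]=cv2.resize(S[255:380,255:355],(400,500));cv2.imwrite("pics/p1.png",im)
print(env.get_clock())
E
```

```text
w 50.98761105423918 8.675 [ 0.43497104 -0.54501655 -0.74404196] [0.2033259  0.0229935  0.24149029]
10.375
```

View pics/p1.png

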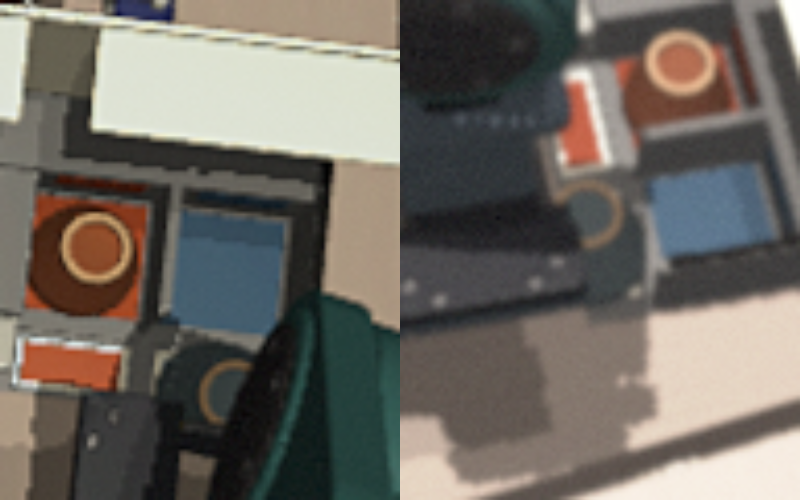

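The cup stands upright on the blue ramp, aligned with its bay (foot ring at top px (395,204)). Next I push it home.

```bash
python3 - <<'E'
from h import *
P=onplane("top",394.7,204.1,48)[:2]-O; print("cup case xy",P@ex,P@ey)
jaws.set_gripper(0.165)
env.line_to(list(W(-85,-105,87)),speed=200)
f0=env.get_ft_force()[:2]@ex
env.line_to(list(W(-20,-105,87.5)),speed=80)
for x in(-14,-10,-8,-6,-5,-4,-3,-2,-1,0,1):
    env.line_to(list(W(x,-105,87.5)),speed=40)
    f=env.get_ft_force()[:2]@ex-f0; print(x,round(f,2),end="; ")
    if f<-4: break
print(env.get_tcp_pos(),env.get_clock())
env.line_to(list(W(-60,-105,90)),speed=200)
env.line_to(list(W(-60,-105,190)),speed=250)
S=eyes.snapshot("side");T=eyes.snapshot("top")
im=np.zeros((500,800,3),np.uint8)
im[:,:400]=cv2.resize(T[110:230,340:436],(400,500));im[:,400:]=cv2.resize(S[255:380,285:385],(400,500));cv2.imwrite("pics/p2.png",im)
print(env.get_clock())
E
```

```text
cup case xy -25.71483151080888 -103.27453861923362
-14 -0.04; -10 -0.62; -8 -0.18; -6 -0.34; -5 -0.46; -4 -0.26; -3 -0.36; -2 -1.12; -1 -4.48; [ 553.0416428  -146.50631711   87.29658501] 15.2333
16.325
```

View pics/p2.png

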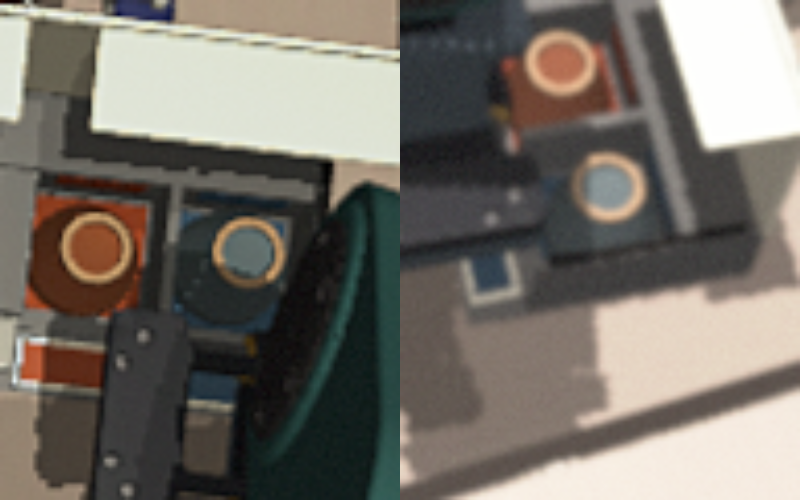

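The cup is home: contact force rose at the back wall and the foot ring is centred in the blue bay at crop (248,252). Now shut the lid by pressing its canopy forward and down along its arc.

```bash
python3 - <<'E'
from h import *
env.line_to(list(W(-60,-105,262)),speed=250)
jaws.set_gripper(0.0)
env.line_to(list(W(72,-105,262)),speed=250)
f0=env.get_ft_force()
for z in(241,238,236,234):
    env.line_to(list(W(72,-105,z)),speed=100)
    d=env.get_ft_force()-f0; print(z,d.round(1))
    if d[2]>2: break
for th in(1.45,1.3,1.15,1.0,0.9):
    x,zz=lidpt(th,104,-25)
    env.line_to(list(W(x-3,-105,zz+78-4)),speed=100); print(th,(env.get_ft_force()-f0).round(1))
env.pause(0.8)
print(env.get_clock())
env.line_to(list(W(-80,-105,210)),speed=250)
S=eyes.snapshot("side");T=eyes.snapshot("top")
im=np.zeros((500,800,3),np.uint8)
im[:,:440]=cv2.resize(T[80:220,255:378],(440,500));im[:,440:]=cv2.resize(S[150:330,260:390],(360,500));cv2.imwrite("pics/l1.png",im)
print(env.get_clock())
E
```

```text
241 [ 0.3 -0.1  0.7]
238 [ 0.  -1.1 -0.1]
236 [-0.3 -1.4  0.3]
234 [-3.5 -0.7  9.3]
1.45 [-10.1   3.7  40.1]
1.3 [-26.8   3.3  63.4]
1.15 [-54.    3.1  79.6]
1.0 [-67.   -2.   64.1]
0.9 [-66.1  -2.8  45.9]
21.225
21.8583
```

View pics/l1.png

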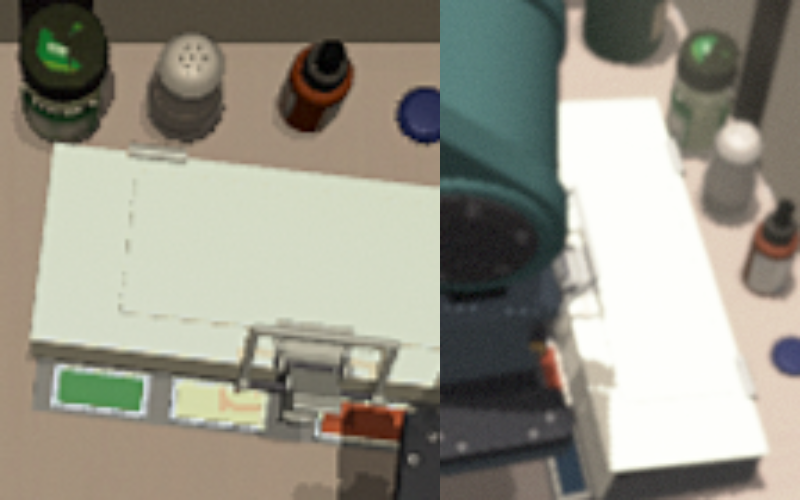

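The lid is shut. The loop leans back (bar at about (343,172) in top px) and the lever stands forward at about (342,188). Next I flip the loop from behind, beside the lever.

```bash
python3 - <<'E'
from h import *
print("bar",proj("top",W(7,0,105)).round(1),"ends",proj("top",W(7,34,105)).round(1),proj("top",W(7,-34,105)).round(1),"lever end",proj("top",W(-24,0,100)).round(1))
env.line_to(list(W(45,-32,215)),speed=250)
env.line_to(list(W(45,-32,172)),speed=150)
f0=env.get_ft_force()
for x in(32,26,20,14,8,2,-4,-10):
    env.line_to(list(W(x,-32,172)),speed=60)
    d=env.get_ft_force()-f0; print(x,d.round(1))
    if np.linalg.norm(d)>15: break
env.pause(0.3)
print(env.get_clock())
env.line_to(list(W(0,-32,215)),speed=200)
env.line_to(list(W(-80,-120,215)),speed=300)
S=eyes.snapshot("side");T=eyes.snapshot("top")
im=np.zeros((500,800,3),np.uint8)
im[:,:440]=cv2.resize(T[130:230,290:378],(440,500));im[:,440:]=cv2.resize(S[190:300,260:339],(360,500));cv2.imwrite("pics/l2.png",im)
print(env.get_clock())
E
```

```text
bar [345.6 175.5] ends [326.3 173.3] [364.9 177.7] lever end [343.4 193.3]
32 [-0.3 -0.1  0.2]
26 [-0.1 -0.4 -0.3]
20 [ 0.1 -0.  -0.4]
14 [-0.9  1.  -0.4]
8 [ 0.1  0.7 -0.6]
2 [-0.2  0.2 -1.1]
-4 [-0.  -0.2  0.3]
-10 [-0.4 -0.1 -0.5]
25.4417
26.4583
```

View pics/l2.png

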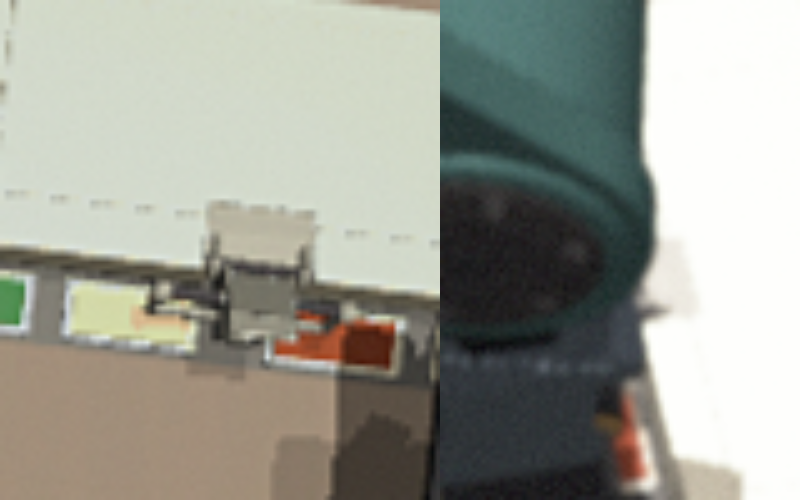

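The loop has flipped: its ends hang at crop (160,298) and (325,315), in front of the case on both sides of the keeper. Now I swing the lever back from the front and press it flat.

```bash
python3 - <<'E'
from h import *
env.line_to(list(W(-75,0,215)),speed=250)
env.line_to(list(W(-75,0,166)),speed=200)
f0=env.get_ft_force()
def go(x,z,s=70):
    env.line_to(list(W(x,0,z+78)),speed=s); d=env.get_ft_force()-f0; print(x,z,d.round(1)); return d
ok=True
for x,z in((-50,88),(-40,88),(-30,88),(-20,88),(-10,88),(-2,88),(6,86),(14,84),(20,79),(26,74),(27,72),(27,70),(27,69),(27,68),(27,67),(27,66.5),(27,66),(27,65.5),(27,65),(27,64.5),(27,64)):
    d=go(x,z)
    if d[2]>22 or np.linalg.norm(d)>35: break
print(env.get_tcp_pos(),env.get_clock())
env.line_to(list(W(27,0,215)),speed=250)
env.line_to(list(W(-80,-120,215)),speed=300)
S=eyes.snapshot("side");T=eyes.snapshot("top")
im=np.zeros((500,800,3),np.uint8)
im[:,:440]=cv2.resize(T[130:230,290:378],(440,500));im[:,440:]=cv2.resize(S[190:300,260:339],(360,500));cv2.imwrite("pics/l3.png",im)
print(env.get_clock())
E
```

```text
-50 88 [-0.1 -0.7  0.5]
-40 88 [-0.3 -1.  -0.7]
-30 88 [0.2 0.1 0.3]
-20 88 [-0.7  0.3  0. ]
-10 88 [-0.3 -0.6  0.6]
-2 88 [ 0.2  0.4 -0.1]
6 86 [ 0.3 -0.2  0.4]
14 84 [-0.2 -0.   0.7]
20 79 [-0.9  0.1  0.5]
26 74 [-0.2  0.4  0.5]
27 72 [-0.4 -0.1  0.7]
27 70 [-0.9 -1.   0.4]
27 69 [1.  0.1 1.5]
27 68 [-2.1 -1.1  4.4]
27 67 [-4.5  0.1 11.8]
27 66.5 [-5.7  0.5 14.6]
27 66 [-6.5  0.2 17.7]
27 65.5 [-7.1  1.8 19.5]
27 65 [-8.2  0.6 21.6]
27 64.5 [-9.8  0.  23.2]
[594.03783299 -45.67532788 143.72366329] 32.975
34.2
```

View pics/l3.png

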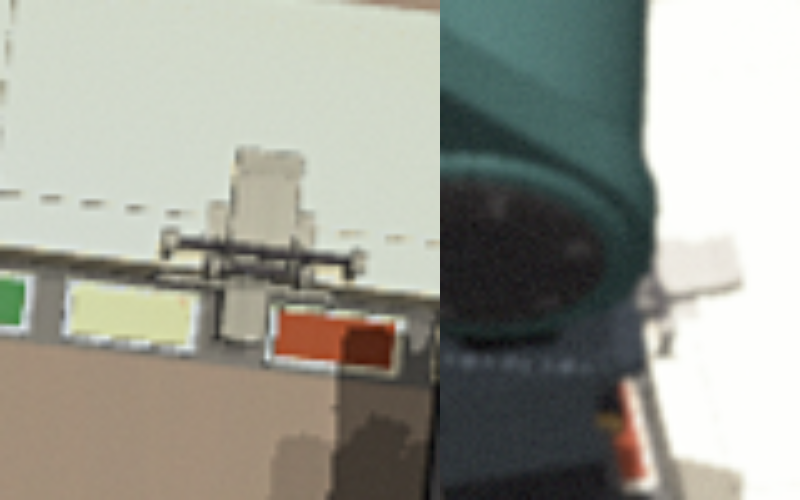

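The lever is swung over: its end is at crop (268,150), the pin ends at (165,243) and (357,263), and the bar is by the case front. I'll move the arm aside and check the flatness from the side camera against predicted points.

```bash
python3 - <<'E'
from h import *
env.move_to([450,170,240],down(CASE))
T=eyes.snapshot("top");S=eyes.snapshot("side")
cv2.imwrite("pics/t9.png",T);cv2.imwrite("pics/s9.png",S)
im=np.zeros((560,800,3),np.uint8)
im[:,:400]=cv2.resize(T[135:219,313:373],(400,560),interpolation=cv2.INTER_CUBIC);im[:,400:]=cv2.resize(S[200:284,275:335],(400,560),interpolation=cv2.INTER_CUBIC)
f=400/60
for n,u0,v0,off in(("top",313,135,0),("side",275,200,400)):
    for nm,a in(("lev0",(42,0,65)),("lev.15",(-1+43*np.cos(.15),0,65+43*np.sin(.15))),("pinL",(4,34,75)),("pinR",(4,-34,75)),("barL",(-6,34,28)),("barR",(-6,-34,28)),("lidR",(-2,-144,55.5)),("lidL",(-2,144,55.5))):
        p=proj(n,W(*a)); print(n,nm,p.round(1),((p-[u0,v0])*f+[off,0]).round(0))
cv2.imwrite("pics/l4.png",im); print(env.get_clock())
E
```

```text
top lev0 [344.5 160.1] [210. 168.]
top lev.15 [344.9 159.7] [213. 165.]
top pinL [324.3 177.6] [ 76. 284.]
top pinR [361.7 181.9] [325. 313.]
top barL [321.3 186.5] [ 55. 343.]
top barR [356.9 190.7] [292. 371.]
top lidR [418.9 193.5] [706. 390.]
top lidL [263.7 175.5] [-329.  270.]
side lev0 [325.2 245.9] [734. 306.]
side lev.15 [325.2 244.2] [734. 295.]
side pinL [301.8 231.2] [579. 208.]
side pinR [309.6 262.1] [631. 414.]
side barL [296.  244.9] [540. 300.]
side barR [303.2 275.1] [588. 501.]
side lidR [319.3 322.7] [696. 818.]
side lidL [287.4 192.4] [483. -51.]
35.5333
```

View pics/l4.png

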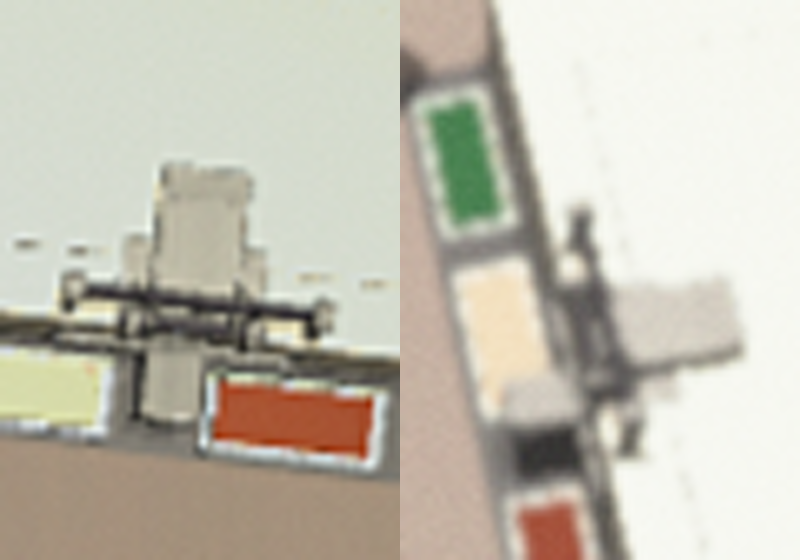

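The picture shows pin, bar and lever where a latched state predicts, within 1 px. A second light press will confirm the lever stays flat by its contact height.

```bash
python3 - <<'E'
from h import *
env.line_to(list(W(27,0,215)),speed=300)
env.line_to(list(W(27,0,151)),speed=200)
f0=env.get_ft_force()
for z in(70,68.5,67.5,66.8,66.2,65.6,65,64.4,63.8):
    env.line_to(list(W(27,0,z+78)),speed=60); d=env.get_ft_force()-f0; print(z,round(env.get_tcp_pos()[2]-78,2),d.round(1))
    if d[2]>28: break
env.line_to(list(W(27,0,215)),speed=250)
print(env.get_clock())
E
```

```text
70 71.01 [-0.6  1.1 -0.3]
68.5 68.73 [-0.6  0.1  0.4]
67.5 67.95 [-3.3  1.3  7.2]
66.8 67.48 [-4.5  1.3 11.8]
66.2 67.04 [-4.9  1.  13.7]
65.6 66.63 [-6.1  0.5 16.9]
65 66.16 [-7.9  0.6 21.1]
64.4 65.72 [-9.5  1.4 24.5]
63.8 65.29 [-10.8   0.8  25.4]
39.7083
```

Contact came slightly high and springy, so I'll check directly whether the lid is tight by touching the panel near the front and near the hinge and comparing heights.

```bash
python3 - <<'E'
from h import *
env.line_to(list(W(22,-80,160)),speed=300)
def probe(x,zs):
    env.line_to(list(W(x,-80,zs[0]+78+1)),speed=200); f0=env.get_ft_force()
    for z in zs:
        env.line_to(list(W(x,-80,z+78)),speed=60); d=env.get_ft_force()[2]-f0[2]; print(x,z,round(env.get_tcp_pos()[2]-78,2),round(d,1))
        if d>9: break
probe(22,(58.5,57.5,57,56.5,56,55.5,55,54.5,54))
env.line_to(list(W(80,-80,142)),speed=150)
probe(80,(57.5,56.5,56,55.5,55,54.5,54))
env.line_to(list(W(60,-80,170)),speed=200)
print(env.get_clock())
E
```

```text
22 58.5 59.24 -0.5
22 57.5 57.69 -0.4
22 57 56.97 0.5
22 56.5 56.52 1.7
22 56 56.31 6.5
22 55.5 55.97 9.8
80 57.5 57.48 0.8
80 56.5 56.48 0.1
80 56 56.2 4.1
80 55.5 56.12 10.5
44.0917
```

The lid is tight: front and rear contact heights agree within 0.3 mm (about 0.004 rad), and pressing the panel feels as stiff as pressing the lever, so the lever sits flat on its stop. Handing in.

```bash
python3 - <<'E'
from h import *
env.line_to(list(W(0,-80,230)),speed=200)
print(env.get_clock()); print(env.job_done())
E
```

```text
44.6667
the job is handed in; nothing more can be done
None
```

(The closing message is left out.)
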